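# Lay the guest tea tray

### The job

Lay the tea tray for the next guest with the things from the drying mat: stand the coffee cup in the middle of the saucer, the tea tin in the middle of the square slate with the honey pot centred on top of the tin, and the sugar jar on the tray floor midway between the saucer and the slate. Everything should stand upright and be let go; leave the salt shaker and the tumbler standing where they are.

Things in the scene. Friction and masses are not known exactly. Their poses are not given: they have to be found in the camera images.
- cup: Sizes in mm. White ceramic coffee cup with one handle, straight-sided, open on top, 60 across, 62 tall, wall 4. Origin: centre of its underside; z up; the handle sticks out along its +y to 50 from the axis, so the fingers can close on the body along its x. On the mat the handle points along the mat's +y within 0.6 rad.
- mat: Sizes in mm. Thin grey ribbed drying mat, 230 (its x) by 330 (its y), 4 thick, fixed, on the other side of the robot's midline from the tray. On it stand upright, in any order in two rows of three along its y, about 110 apart: the cup, tin, jar, honey pot, shaker and tumbler. Origin: centre of its underside; z up.
- tin: Sizes in mm. Square tea tin, plain metal with a paper label, 52 x 52 x 50 tall, flat top. Origin: centre of its underside; z up; x and y square to its sides.
- jar: Sizes in mm. Round white sugar jar with a flat wooden lid and a small wooden knob, 50 across (lid 51), 68 tall to the top of the lid, 82 to the top of the knob. The lid does not come off. Origin: centre of its underside; z up.
- honey: Sizes in mm. Small closed honey pot, amber glass with a brass lid, 40 across (lid 42), 38 tall, flat top and bottom. Origin: centre of its underside; z up.
- saucer: Sizes in mm. Round white saucer, 116 across its rim, 14 tall, with a flat floor 6 above its underside and about 90 across. Fixed to the tray. Origin: centre of its underside, which is on the tray's floor; z up.
- slate: Sizes in mm. Square flat dark slate coaster, 80 x 80 x 6. Fixed to the tray. Origin: centre of its underside, which is on the tray's floor; z up; x and y square to its sides.
- tray: Sizes in mm. Brown wooden tray, 230 (its x) by 330 (its y), with a floor 6 thick and a rim 16 tall and 6 thick. Fixed to the counter, left or right of the robot's midline. The saucer and the slate are at its two ends, either way round, each 100 from the middle along its y, so the midpoint between them is the tray's centre. Origin: centre of its underside; z up.
- shaker: Sizes in mm. White ceramic salt shaker, closed, 38 across, 82 tall, with small holes in its narrower top. Loose bystander. Origin: centre of its underside; z up.
- tumbler: Sizes in mm. Blue ceramic tumbler without a handle, open on top, 60 across its rim, 85 tall. Loose bystander. Origin: centre of its underside; z up.
Mind the look-alikes: they are no part of the job. Leave any green or yellow look-alike of the jar alone.

How it is judged:
By the outcome, as a careful person would: the job done as asked, in the order asked, and still so for the second after the job is handed in, with the robot touching nothing.
It also fails if it takes over 112 s, if anything falls off the work surface, if the arm or the gripper's body presses on something with over 40 N, if the wrist force passes 120 N, or if a joint passes its speed limit or range.

### The arm

A 6-joint arm with a two-finger parallel gripper is mounted at the origin on the work surface. World frame = base frame: x ahead of the robot, y to its left, z up, the work surface at z = 0. Lengths are in m, angles in rad, forces in N, time in s.
With the tool pointing down it reaches from about 0.3 to 0.775 m from the base axis. Payload 14.6 kg.
Tool frame: the origin (TCP) lies at the very end of the fingers, on their centre line; the grasp point (between the pads) lies 19 mm behind it; z points along the fingers, y is the line along which they close (so a half turn about z gives the same grasp; the last joint's range is limited). The gripper opens to 94 mm and grips with 3 to 60 N. Pads are 16 mm wide; open, the fingers measure 119 mm over their backs; the gripper's body (75 mm by 177 mm) begins 78 mm behind the grasp point.
Start: joints at [1.24, 0.3, 1.521, -0, 1.321, -0.067], TCP at [0.143, 0.531, 0.205] pointing down, gripper open.
Joint ranges: [-3.03, 3.03], [-0.79, 2.21], [0.23, 2.52], [-1.04, 4.18], [0, 3.07], [-2.55, 2.55]. Speed limits (rad/s): [2.22, 2.22, 2.57, 3.14, 3.14, 3.14].

### API

Orientations are given as [roll, pitch, yaw] about the fixed x, y, z axes, in that order (R = Rz(yaw) Ry(pitch) Rx(roll)).
In Python, from station import ctrl, cams gives the robot as it stands. The module is installed in compiled form; this text tells all that it offers.
- The arm moves only by the tool arm_command, never from a script. Its argument "plan" is a list that holds one entry, the list of rows, each a list of 7 numbers: the shift along the tool's x, y, z in parts of the range, where 1.0 means 750 mm, then the turn, a rotation vector about the tool's x, y, z in normalised numbers (1 is 2 pi rad), then the closure, from -1 (fully open) to 1 (shut). A call has 1 to 12 rows; each row is the pose to reach, as a shift and turn from the pose commanded when the call began, along the tool's axes at that moment; what a row does not reach only later rows make up. A row lasts 1/10 s, in which the tool goes at most 50 mm and 8.59 degrees, less where a joint would pass 70% of its speed; a pose out of reach is approached as far as the arm can. A call with a gripper value outside its range is refused whole. The fingers move at their own pace and stop on an object; "squeeze" is the grip in N (left out, the last holds). Time passes only in rows, so rows that repeat a pose let the fingers close. It gives the time, the measured TCP pose, the force, the opening and the grip force at its end, in the units of the state.
- ctrl.get_obs(): the state, without advancing time (a new reading comes with each control period).
- cams.camera(name): name is "scene" or "side" or "wrist"; returns (picture, depth): 384x512x3 uint8, blue, green, red; 384x512 float32, m along the optical axis (not along the pixel's ray), 0 where there is no reading.
- cams.camera_info(name): a dict with "fx", "fy", "cx", "cy" (pixels), "world_to_cam" (4x4, takes a point from world to camera coordinates). Camera axes: x right, y down, z forward; pixel columns grow to the right and rows downward; lengths in m; the calibration is good to about 2 mm. A picture is of the moment at which its call begins: read the wrist's pose just before it. camera_info takes no time and is no camera call; for the wrist camera it gives the pose at the moment of the call.
- ctrl.hand_in(): hands the job in; it is judged then, once.
The state is a dict: "time_s": time; "qpos": joint angles; "joint_vel": joint speeds; "tau": joint torques, N m; "ee_pos": TCP position; "eef_rot": TCP orientation; "force": force on the tool from outside, world axes, zero at the start; "moment": the same for the moment, N m; "grip_width": finger opening in m; "grip_force": force on a finger pad.
Only numpy, scipy, OpenCV 4.12 (cv2) and the standard library are available. Lean on these libraries where they do the work, as an engineer would, in place of code of your own. Each camera call takes 0.05 s, during which the arm holds its last target. There are 200 camera calls.

## Working session

There is one attempt and no reset: what is moved stays moved. The work goes in short steps, Python scripts to look and compute and a tool call to move; the robot and the scene stay as the last step left them, time stands still between calls to the robot, and variables do not carry over. Pictures are saved under pics/ and viewed, at most 14 in all, crops included, and the job is handed in when it is done.

Besides the shell and the picture viewer there is one more tool, called after "Emit:" as name(argument=value, ...), one argument or row to a line, values as JSON. arm_command: Moves the arm, as the interface text tells. Its arguments: {"type":"object","properties":{"plan":{"type":"array"},"squeeze":{"type":"number"}},"required":["plan"]}

```bash
mkdir -p pics; ls; python3 - <<'E'
from station import ctrl,cams
import cv2,numpy as np
o=ctrl.get_obs();print(o['time_s'],o['ee_pos'],o['eef_rot'],o['grip_width'])
for n in('scene','side'):
    p,d=cams.camera(n);np.savez(f'{n}0.npz',p=p,d=d,**{k:np.array(v) for k,v in cams.camera_info(n).items()})
    cv2.imwrite(f'pics/{n}0.png',p)
    i=cams.camera_info(n);print(n,i['fx'],i['cx'],i['cy'],np.linalg.inv(i['world_to_cam']).round(3).tolist())
E
```

```text
pics
0.0 [0.14331991 0.53070927 0.204857  ] [-3.14035563e+00 -7.63089855e-05  2.87779630e+00] 0.09429536178643545
scene 404.60532528729215 263.93879969291675 189.10796525489957 [[-0.383, 0.574, -0.723, 1.304], [0.923, 0.255, -0.287, 0.29], [0.02, -0.778, -0.628, 0.685], [0.0, 0.0, 0.0, 1.0]]
side 465.1974744868241 247.1927265458871 188.98966610965613 [[0.871, -0.397, 0.291, 0.23], [-0.492, -0.683, 0.54, -0.633], [-0.015, -0.613, -0.79, 0.968], [0.0, 0.0, 0.0, 1.0]]
```

View pics/scene0.png

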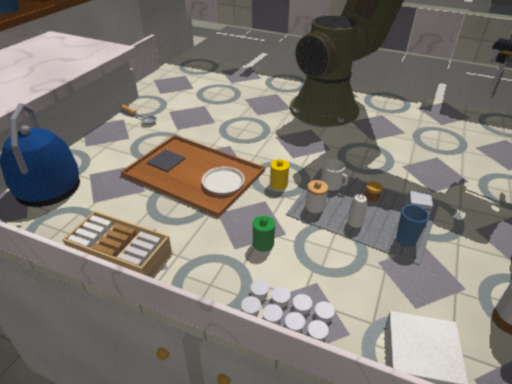

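View pics/side0.png

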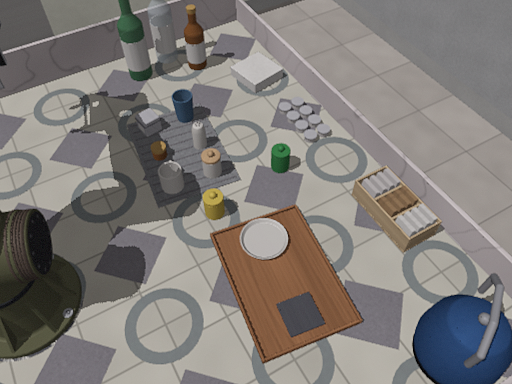

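Both views show the whole scene. In scene: cup (333,172), jar (316,195), honey (373,190), shaker (358,210), tin (420,203), tumbler (410,225), saucer (223,181), slate (166,160). In side: cup (171,178), jar (211,162), honey (158,150), tin (148,120), saucer (264,239), slate (301,314). The yellow and green jar look-alikes stand between the mat and the tray and to one side.

```bash
cat > h.py <<'E'
import numpy as np,cv2
def cloud(f):
    z=np.load(f);d=z['d'];p=z['p'];v,u=np.mgrid[:384,:512]
    c=np.stack([(u-z['cx'])/z['fx']*d,(v-z['cy'])/z['fy']*d,d,np.ones_like(d)],-1)
    w=(c@np.linalg.inv(z['world_to_cam']).T)[...,:3];w[d<=0]=np.nan
    return w,p
def circ(P):
    A=np.c_[2*P,np.ones(len(P))];s=np.linalg.lstsq(A,(P**2).sum(1),rcond=None)[0]
    return s[0],s[1],np.sqrt(s[2]+s[0]**2+s[1]**2)
E
python3 - <<'E'
from h import *
seeds={'scene':dict(cup=(333,180),jar=(316,200),honey=(373,186),shaker=(358,215),tin=(422,200),tumbler=(412,235),saucer=(223,181),slate=(166,160),yel=(279,180),grn=(263,235),tray=(190,178)),
'side':dict(cup=(171,182),jar=(211,170),honey=(158,152),shaker=(198,137),tin=(148,116),tumbler=(184,110),saucer=(264,239),slate=(301,314),yel=(213,205),grn=(281,158),tray=(280,275))}
for n in seeds:
    w,p=cloud(n+'0.npz');
    for k,(u,v) in seeds[n].items():
        print(n,k,np.nanmedian(w[v-1:v+2,u-1:u+2].reshape(-1,3),0).round(3))
# combined top view height map, 1 mm cells  x .1...8, y -.6...6
rows=[]
H=np.zeros((600,1000),np.float32);C=np.zeros((600,1000,3),np.uint8)
for n in seeds:
    w,p=cloud(n+'0.npz');ok=np.isfinite(w[...,2])&(w[...,2]<.2);q=w[ok];c=p[ok]
    o=np.argsort(q[:,2]);q=q[o];c=c[o]
    r=((.75-q[:,0])*1000).astype(int);s=((.55-q[:,1])*1000).astype(int)
    m=(r>=0)&(r<598)&(s>=0)&(s<998)
    for z,rr,ss,cc in zip(q[m,2],r[m],s[m],c[m]):
        if z>H[rr,ss]-.003: H[rr:rr+2,ss:ss+2]=z;C[rr:rr+2,ss:ss+2]=cc
np.save('H.npy',H);cv2.imwrite('pics/top.png',cv2.resize(C,(800,480),interpolation=cv2.INTER_AREA))
E
```

```text
scene cup [0.451 0.146 0.038]
scene jar [0.558 0.131 0.048]
scene honey [0.435 0.248 0.041]
scene shaker [0.566 0.236 0.044]
scene tin [0.46  0.369 0.053]
scene tumbler [0.584 0.362 0.046]
scene saucer [ 0.541 -0.133  0.012]
scene slate [ 0.518 -0.328  0.012]
scene yel [0.502 0.013 0.034]
scene grn [0.724 0.061 0.054]
scene tray [ 0.56  -0.227  0.006]
side cup [0.412 0.11  0.051]
side jar [0.521 0.105 0.038]
side honey [0.426 0.235 0.038]
side shaker [0.539 0.218 0.051]
side tin [0.451 0.361 0.055]
side tumbler [0.55  0.331 0.058]
side saucer [ 0.542 -0.132  0.015]
side slate [ 0.514 -0.333  0.014]
side yel [ 0.468 -0.016  0.064]
side grn [0.69  0.032 0.062]
side tray [ 0.526 -0.23   0.008]
```

View pics/top.png

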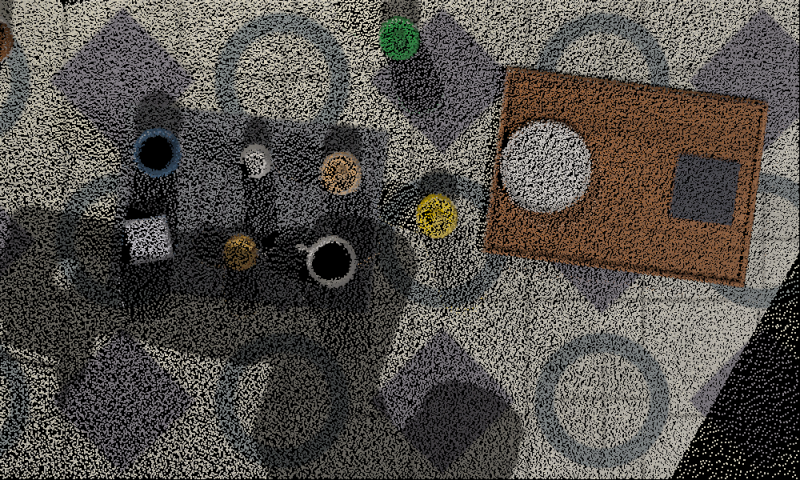

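The top view shows everything clearly at 0.8 px/mm: cup (331,262) with its handle to the left, jar (341,173), honey (240,252), tin (149,239), saucer (545,167), slate (706,190). Next I fit each top face.

```bash
python3 - <<'E'
from h import *
S={'cup':(.4225,.136,.066,.031),'jar':(.534,.124,.072,.0255),'honey':(.435,.25,.042,.021),'tin':(.451,.364,.054,.026),'tumbler':(.56,.354,.089,.03),'shaker':(.55,.23,.086,.019),'saucer':(.541,-.131,.020,.058),'slate':(.5125,-.3325,.012,.04),'yel':(.48,.005,.068,.025),'tray':(.5275,-.2325,.016,.2)}
from scipy.spatial import ConvexHull
for k,(x,y,h,r) in S.items():
    for n in('scene','side','both'):
        P=[];
        for m in(('scene','side') if n=='both' else (n,)):
            w,p=cloud(m+'0.npz');q=w.reshape(-1,3);c=p.reshape(-1,3)
            s=(np.hypot(q[:,0]-x,q[:,1]-y)<r*1.6)&(abs(q[:,2]-h)<.0035)
            if k=='slate': s&=(c.max(1).astype(int)-c.min(1)<40)
            P.append(q[s])
        P=np.vstack(P);
        if len(P)<12: print(k,n,len(P));continue
        zz=np.median(P[:,2]);P=P[:,:2].astype(np.float32)
        if k in('tin','slate','tray'):
            (c,sz,a)=cv2.minAreaRect(P*1000);print(k,n,len(P),np.round(c,1),np.round(sz,1),round(a,1),round(zz*1000,1))
        else:
            c=circ(P[ConvexHull(P).vertices]) ; c2=cv2.minEnclosingCircle(P*1000)
            print(k,n,len(P),np.round(np.array(c)*1000,1),np.round(c2[0],1),round(c2[1],1),round(zz*1000,1))
# cup handle
w,p=cloud('scene0.npz');w2,_=cloud('side0.npz')
q=np.vstack([w.reshape(-1,3),w2.reshape(-1,3)])
d=q[:,:2]-[.4225,.136];rr=np.hypot(*d.T)
s=(rr>.035)&(rr<.053)&(q[:,2]>.015)&(q[:,2]<.07);print('handle',s.sum(),np.median(d[s],0),np.degrees(np.median(np.arctan2(d[s,1],d[s,0]))))
E
```

```text
cup scene 84 [424.  135.5  29.9] [423.6 133.8] 32.1 64.3
cup side 122 [421.4 137.   29.9] [422.2 136.7] 31.3 66.2
cup both 206 [422.7 136.2  31.1] [422.8 135.9] 32.2 65.6
jar scene 180 [534.7 123.5  25.1] [534.2 123.4] 26.2 70.9
jar side 177 [532.5 125.2  25.5] [532.5 125.8] 26.7 73.2
jar both 357 [533.6 124.8  26.2] [534.1 125.5] 27.4 71.8
honey scene 132 [434.9 249.3  20.4] [434.2 248.6] 21.9 40.9
honey side 123 [433.5 250.8  20.8] [434.6 250.6] 22.3 43.5
honey both 255 [434.2 250.2  21.5] [435.1 250.6] 22.6 41.7
tin scene 280 [451.5 364. ] [53.3 51.5] 10.5 52.8
tin side 209 [450.4 365.3] [52.7 55.8] 9.7 55.0
tin both 489 [450.9 365.4] [54.  55.8] 10.3 53.5
tumbler scene 133 [559.9 354.   29.8] [559.6 353.4] 31.2 87.6
tumbler side 95 [558.1 354.7  29.4] [557.2 354.8] 30.6 89.2
tumbler both 228 [559.4 354.1  30.4] [559.3 353.6] 31.5 88.0
shaker scene 35 [551.4 229.4  11.2] [552.1 229.4] 11.9 83.6
shaker side 58 [548.  231.   13.3] [546.8 232.5] 15.1 84.7
shaker both 93 [548.3 230.6  13.7] [548.  231.3] 15.2 84.1
saucer scene 172 [ 542.7 -119.9   67.5] [ 541.2 -117.7] 73.4 18.5
saucer side 494 [ 543.9 -111.8   72.8] [ 544.2 -109.4] 78.8 19.3
saucer both 666 [ 544.  -112.9   73.1] [ 544.  -111.2] 79.7 18.9
slate scene 435 [ 518.1 -330.5] [82.3 79.4] 82.1 11.3
slate side 1089 [ 514.2 -330.2] [80.7 80. ] 81.4 13.5
slate both 1524 [ 515.9 -330.2] [82.3 83.9] 82.1 12.8
yel scene 142 [481.7   4.6  24.8] [481.1   3.8] 26.2 67.0
yel side 205 [478.5   5.   25.3] [478.8   5.4] 26.4 69.4
yel both 347 [480.2   4.6  26.2] [480.1   4. ] 27.3 68.3
tray scene 1099 [ 584.  -276.9] [546.  391.8] 75.8 14.6
tray side 3572 [ 627.8 -229.9] [565.7 428.4] 82.4 15.2
tray both 4671 [ 623.  -246.1] [599.7 437.6] 79.5 15.1
handle 48 [0.01915947 0.03844545] 63.130371825394505
```

```bash
cat > go.py <<'E'
# usage: go.py x y z(mm, TCP) yaw(deg): shift & turn in tool axes from the present pose
import sys,numpy as np
from scipy.spatial.transform import Rotation as R
from station import ctrl
o=ctrl.get_obs();T=R.from_euler('xyz',o['eef_rot'])
print('t',round(o['time_s'],2),'tcp',np.round(o['ee_pos']*1000,1),'yaw',np.degrees(o['eef_rot'][2]).round(1),'w',round(o['grip_width']*1000,1),'gf',round(float(np.max(o['grip_force'])),1),'F',np.round(o['force'],1))
a=list(map(float,sys.argv[1:]))
for i in range(0,len(a),4):
    x,y,z,w=a[i:i+4];G=R.from_euler('xyz',[np.pi,0,np.radians(w)])
    print(a[i:i+4],'->',T.inv().apply(np.array([x,y,z])-o['ee_pos']*1000).round(1),(T.inv()*G).as_rotvec().round(3))
E
python3 - <<'E'
from h import *
for n in('scene','side'):
    w,p=cloud(n+'0.npz');hsv=cv2.cvtColor(p,cv2.COLOR_BGR2HSV);q=w
    # saucer: low saturation inside tray area
    near=(np.hypot(q[...,0]-.544,q[...,1]+.132)<.066)
    m=near&(hsv[...,1]<60)&(q[...,2]>.008);P=q[m][:,:2].astype(np.float32)
    c=cv2.minEnclosingCircle(P*1000);r=cv2.fitEllipse(cv2.convexHull(P*1000));print(n,'saucer',c,r)
    zs=q[m][:,2];print(np.percentile(zs,[5,50,95]))
    br=(hsv[...,1]>100)&(hsv[...,0]<20)&(np.hypot(q[...,0]-.53,q[...,1]+.23)<.22)&(q[...,2]>.0)&(q[...,2]<.03)
    br=cv2.morphologyEx(br.astype(np.uint8),cv2.MORPH_OPEN,np.ones((3,3)))>0
    print('tray',cv2.minAreaRect(q[br][:,:2].astype(np.float32)*1000))
    d=q[...,:2]-[.4227,.1362];rr=np.hypot(d[...,0],d[...,1]);s=(rr>.037)&(rr<.054)&(q[...,2]>.02)&(q[...,2]<.07)
    print('handle',s.sum(),np.degrees(np.arctan2(d[s][:,1],d[s][:,0])).round())
E
python3 go.py 423 136 160 62 423 136 26 62
```

```text
scene saucer ((542.7203979492188, -134.25308227539062), 59.887882232666016) ((543.0548095703125, -133.3129425048828), (111.31157684326172, 116.92459106445312), 125.55933380126953)
[0.00942898 0.01198487 0.01918509]
tray ((530.4356689453125, -232.07278442382812), (331.521728515625, 233.76722717285156), 82.1716079711914)
handle 40 [64. 67. 59. 60. 64. 68. 59. 60. 64. 64. 64. 63. 63. 64. 67. 67. 62. 63.
 67. 64. 62. 63. 65. 63. 64. 63. 60. 64. 67. 62. 60. 62. 64. 67. 59. 61.
 62. 64. 60. 63.]
side saucer ((544.7830810546875, -128.6266632080078), 62.520729064941406) ((541.170166015625, -128.232666015625), (113.2162094116211, 122.43270111083984), 173.08853149414062)
[0.01098402 0.01476471 0.02184688]
tray ((527.442626953125, -231.85626220703125), (329.5158386230469, 230.4031982421875), 82.25514221191406)
handle 3 [72. 69. 65.]
t 0.1 tcp [143.3 530.7 204.9] yaw 164.9 w 94.1 gf 0.0 F [-0.5 -0.2  0.3]
[423.0, 136.0, 160.0, 62.0] -> [-372.9 -308.1   45.2] [-1.000e-03  1.000e-03  1.796e+00]
[423.0, 136.0, 26.0, 62.0] -> [-372.9 -308.   179.2] [-1.000e-03  1.000e-03  1.796e+00]
```

Careful with the scale: shifts go in shares of 750 mm and turns go in shares of 2 pi rad. That gives: -373 mm / 750 = -0.4973, -308 mm / 750 = -0.4107, 1.77 rad / 6.2832 = 0.2817.

Emit:
arm_command(
  plan=[
    [[-0.4973, -0.4107, 0.06, 0, 0, 0.2817, -1], [-0.4973, -0.4107, 0.06, 0, 0, 0.2817, -1], [-0.4973, -0.4107, 0.06, 0, 0, 0.2817, -1], [-0.4973, -0.4107, 0.06, 0, 0, 0.2817, -1], [-0.4973, -0.4107, 0.06, 0, 0, 0.2817, -1], [-0.4973, -0.4107, 0.06, 0, 0, 0.2817, -1], [-0.4973, -0.4107, 0.06, 0, 0, 0.2817, -1], [-0.4973, -0.4107, 0.06, 0, 0, 0.2817, -1], [-0.4973, -0.4107, 0.06, 0, 0, 0.2817, -1], [-0.4973, -0.4107, 0.06, 0, 0, 0.2817, -1], [-0.4973, -0.4107, 0.06, 0, 0, 0.2817, -1], [-0.4973, -0.4107, 0.06, 0, 0, 0.2817, -1]],
  ],
  squeeze=15,
)

```text
time_s: 1.3
ee_pos: [0.4234, 0.1353, 0.16]
eef_rot: [-3.141, 0.001, 1.099]
force: [0.4, 0.9, -0.2]
grip_width: 0.0938
grip_force: 0.0
```

```bash
python3 go.py 423 136 160 63.5 423 136 26 63.5
```

```text
t 1.3 tcp [423.4 135.3 160. ] yaw 63.0 w 93.8 gf 0.0 F [ 0.4  0.9 -0.2]
[423.0, 136.0, 160.0, 63.5] -> [ 0.4 -0.7 -0. ] [-0.001  0.001 -0.009]
[423.0, 136.0, 26.0, 63.5] -> [  0.5  -0.6 134. ] [-0.001  0.001 -0.009]
```

```bash
python3 - <<'E'
from station import ctrl,cams
import cv2,numpy as np
i=cams.camera_info('wrist')
p,d=cams.camera('wrist');np.savez('wrist1.npz',p=p,d=d,**{k:np.array(v) for k,v in i.items()})
for k,P in dict(cup=(.4227,.1362,.066),jar=(.5336,.1244,.086),honey=(.4342,.250,.042)).items():
    c=np.array(i['world_to_cam'])@[*P,1];u,v=i['fx']*c[0]/c[2]+i['cx'],i['fy']*c[1]/c[2]+i['cy'];print(k,u,v,c[2])
    if abs(u)<600: cv2.drawMarker(p,(int(u),int(v)),(0,0,255),0,12)
cv2.imwrite('pics/w1.png',p)
E
```

```text
cup 250.8674880946487 194.80302507100888 0.28266395468360367
jar 378.0852650444784 153.64501772331948 0.2534199647465677
honey 205.06936154417437 74.03251111309973 0.28019816157099897
```

View pics/w1.png

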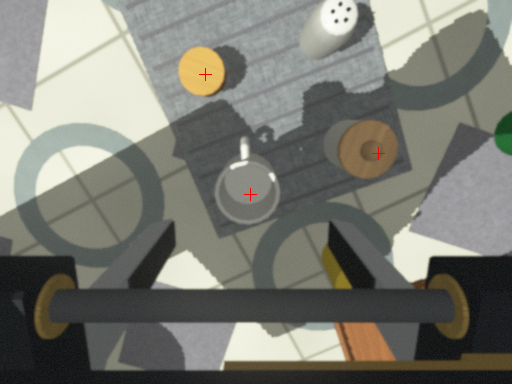

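The wrist view shows the cup at (248,191) with its handle at (244,148), square to the finger line. My estimates land within about 3 px (2 mm), so I descend and grip.

Converted, 134 mm / 750 = 0.1787, 115 mm / 750 = 0.1533.

Emit:
arm_command(
  plan=[
    [[0, -0.0013, 0.0533, 0, 0, 0, -1], [0, -0.0013, 0.1067, 0, 0, 0, -1], [0, -0.0013, 0.1533, 0, 0, 0, -1], [0, -0.0013, 0.1787, 0, 0, 0, -1], [0, -0.0013, 0.1787, 0, 0, 0, -1], [0, -0.0013, 0.1787, 0, 0, 0, 1], [0, -0.0013, 0.1787, 0, 0, 0, 1], [0, -0.0013, 0.1787, 0, 0, 0, 1], [0, -0.0013, 0.1787, 0, 0, 0, 1], [0, -0.0013, 0.1787, 0, 0, 0, 1], [0, -0.0013, 0.1787, 0, 0, 0, 1], [0, -0.0013, 0.1787, 0, 0, 0, 1]],
  ],
  squeeze=15,
)

```text
time_s: 2.55
ee_pos: [0.4224, 0.1369, 0.0269]
eef_rot: [3.141, -0.0, 1.108]
force: [-2.6, 0.8, 6.5]
grip_width: 0.0589
grip_force: 15.0
```

```bash
python3 go.py 423 136 150 63 542.5 -132 150 63 542.5 -132 34 63
```

```text
t 2.55 tcp [422.4 136.9  26.9] yaw 63.5 w 58.9 gf 15.0 F [-2.6  0.8  6.5]
[423.0, 136.0, 150.0, 63.0] -> [  -0.5    0.9 -123.1] [ 0.    -0.     0.008]
[542.5, -132.0, 150.0, 63.0] -> [-187.   227.5 -123.1] [ 0.    -0.     0.008]
[542.5, -132.0, 34.0, 63.0] -> [-187.   227.5   -7.1] [ 0.    -0.     0.008]
```

Converted, 227 mm / 750 = 0.3027, -187 mm / 750 = -0.2493.

Emit:
arm_command(
  plan=[
    [[0, 0, -0.02, 0, 0, 0, 1], [0, 0, -0.06, 0, 0, 0, 1], [0, 0, -0.1133, 0, 0, 0, 1], [0, 0, -0.164, 0, 0, 0, 1], [-0.02, 0.024, -0.164, 0, 0, 0, 1], [-0.0533, 0.064, -0.164, 0, 0, 0, 1], [-0.0893, 0.108, -0.164, 0, 0, 0, 1], [-0.1267, 0.1533, -0.164, 0, 0, 0, 1], [-0.1627, 0.1973, -0.164, 0, 0, 0, 1], [-0.2, 0.2427, -0.164, 0, 0, 0, 1], [-0.2333, 0.2827, -0.164, 0, 0, 0, 1], [-0.2493, 0.3027, -0.164, 0, 0, 0, 1]],
  ],
)

```text
time_s: 3.75
ee_pos: [0.5423, -0.1347, 0.149]
eef_rot: [-3.141, 0.0, 1.106]
force: [-0.2, 0.5, -1.5]
grip_width: 0.0587
grip_force: 14.9
```

```bash
python3 go.py 542.5 -132 35 63.5; python3 - <<'E'
from station import ctrl,cams
import cv2,numpy as np
for n in('scene','side'):
    p,d=cams.camera(n);np.savez(f'{n}1.npz',p=p,d=d,**{k:np.array(v) for k,v in cams.camera_info(n).items()})
from h import *
for n in('scene','side'):
    q,p=cloud(n+'1.npz');hsv=cv2.cvtColor(p,cv2.COLOR_BGR2HSV)
    s=(np.hypot(q[...,0]-.5425,q[...,1]+.132)<.045)&(hsv[...,1]<50)&(q[...,2]<.21)&(q[...,2]>.1)
    P=q[s];print(n,len(P),P.min(0).round(3),P.max(0).round(3),np.percentile(P[:,2],[2,50,98]).round(3))
cv2.imwrite('pics/c1.png',np.hstack([np.load(n+'1.npz')['p'][60:300,120:420] for n in('scene','side')]))
E
```

```text
t 3.75 tcp [ 542.3 -134.7  149. ] yaw 63.4 w 58.7 gf 14.9 F [-0.2  0.5 -1.5]
[542.5, -132.0, 35.0, 63.5] -> [  2.5  -1.  114. ] [-0.     0.    -0.003]
scene 846 [ 0.51  -0.164  0.126] [ 0.586 -0.093  0.21 ] [0.13  0.172 0.206]
side 1104 [ 0.502 -0.167  0.125] [ 0.576 -0.107  0.21 ] [0.131 0.169 0.203]
```

View pics/c1.png

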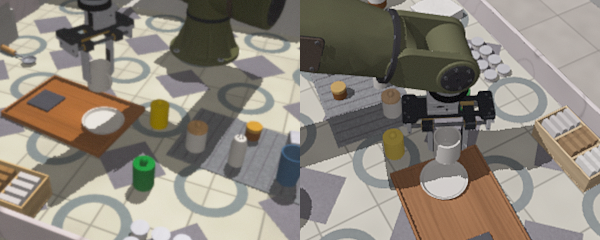

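The cup hangs upright above the saucer in both views. I re-read the state before lowering.

```bash
python3 go.py 542.5 -132 35 63.5
```

```text
t 3.85 tcp [ 542.1 -133.9  148.8] yaw 63.3 w 58.6 gf 14.9 F [-0.   0.  -1.8]
[542.5, -132.0, 35.0, 63.5] -> [  2.   -0.4 113.8] [-0.001  0.    -0.003]
```

Converted, 111 mm / 750 = 0.148, 110 mm / 750 = 0.1467.

Emit:
arm_command(
  plan=[
    [[0.0013, 0, 0.04, 0, 0, 0, 1], [0.0027, 0, 0.0867, 0, 0, 0, 1], [0.0027, 0, 0.12, 0, 0, 0, 1], [0.0027, 0, 0.1387, 0, 0, 0, 1], [0.0027, 0, 0.144, 0, 0, 0, 1], [0.0027, 0, 0.1467, 0, 0, 0, 1], [0.0027, 0, 0.148, 0, 0, 0, 1], [0.0027, 0, 0.148, 0, 0, 0, 1]],
  ],
)

```text
time_s: 4.65
ee_pos: [0.5432, -0.1302, 0.0394]
eef_rot: [3.14, -0.0, 1.108]
force: [0.9, -0.3, -2.1]
grip_width: 0.0585
grip_force: 14.9
```

```bash
python3 go.py 542.5 -132 35 63.5
```

```text
t 4.65 tcp [ 543.2 -130.2   39.4] yaw 63.5 w 58.5 gf 14.9 F [ 0.9 -0.3 -2.1]
[542.5, -132.0, 35.0, 63.5] -> [-2.   0.1  4.4] [ 0.001 -0.    -0.   ]
```

Converted, 4.5 mm / 750 = 0.006, 4 mm / 750 = 0.0053.

Emit:
arm_command(
  plan=[
    [[-0.0013, 0, 0.0013, 0, 0, 0, 1], [-0.0013, 0, 0.0027, 0, 0, 0, 1], [-0.0013, 0, 0.004, 0, 0, 0, 1], [-0.0013, 0, 0.0053, 0, 0, 0, 1], [-0.0013, 0, 0.006, 0, 0, 0, 1], [-0.0013, 0, 0.006, 0, 0, 0, 1], [-0.0013, 0, 0.006, 0, 0, 0, 1]],
  ],
)

```text
time_s: 5.35
ee_pos: [0.5424, -0.1311, 0.0349]
eef_rot: [3.141, 0.0, 1.108]
force: [-6.1, 1.5, 11.5]
grip_width: 0.0586
grip_force: 15.0
```

```bash
python3 go.py 542.5 -132 35 63.5
```

```text
t 5.35 tcp [ 542.4 -131.1   34.9] yaw 63.5 w 58.6 gf 15.0 F [-6.1  1.5 11.5]
[542.5, -132.0, 35.0, 63.5] -> [-0.8  0.5 -0.1] [ 0.  0. -0.]
```

Converted, -125 mm / 750 = -0.1667, -85 mm / 750 = -0.1133.

Emit:
arm_command(
  plan=[
    [[0, 0, -0.0007, 0, 0, 0, 0], [0, 0, -0.0007, 0, 0, 0, -0.5], [0, 0, -0.0007, 0, 0, 0, -1], [0, 0, -0.0007, 0, 0, 0, -1], [0, 0, -0.0007, 0, 0, 0, -1], [0, 0, -0.02, 0, 0, 0, -1], [0, 0, -0.06, 0, 0, 0, -1], [0, 0, -0.1133, 0, 0, 0, -1], [0, 0, -0.1667, 0, 0, 0, -1], [0, 0, -0.1667, 0, 0, 0, -1]],
  ],
)

```text
time_s: 6.35
ee_pos: [0.5444, -0.1316, 0.1655]
eef_rot: [3.132, -0.002, 1.108]
force: [0.1, 0.0, -0.3]
grip_width: 0.0939
grip_force: 0.0
```

```bash
python3 go.py 451 364.5 160 100 451 364.5 16 100; python3 - <<'E'
from station import ctrl,cams
i=cams.camera_info('wrist')
import cv2,numpy as np
p,d=cams.camera('wrist');np.savez('wrist2.npz',p=p,d=d,**{k:np.array(v) for k,v in i.items()})
cv2.imwrite('pics/w2.png',p)
E
```

```text
t 6.35 tcp [ 544.4 -131.6  165.5] yaw 63.5 w 93.9 gf 0.0 F [ 0.1  0.  -0.3]
[451.0, 364.5, 160.0, 100.0] -> [ 402.2 -305.2    3.3] [ 0.01   0.002 -0.637]
[451.0, 364.5, 16.0, 100.0] -> [ 401.9 -306.5  147.3] [ 0.01   0.002 -0.637]
```

View pics/w2.png

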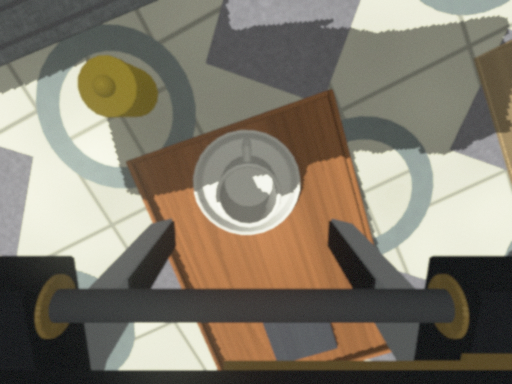

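The cup stands upright in the saucer: rim centre about (247,185), saucer centre about (247,183). Next is the tin.

Converted, 402 mm / 750 = 0.536, -305 mm / 750 = -0.4067, -0.637 rad / 6.2832 = -0.1014.

Emit:
arm_command(
  plan=[
    [[0.536, -0.4067, 0.004, 0, 0, -0.1014, -1], [0.536, -0.4067, 0.004, 0, 0, -0.1014, -1], [0.536, -0.4067, 0.004, 0, 0, -0.1014, -1], [0.536, -0.4067, 0.004, 0, 0, -0.1014, -1], [0.536, -0.4067, 0.004, 0, 0, -0.1014, -1], [0.536, -0.4067, 0.004, 0, 0, -0.1014, -1], [0.536, -0.4067, 0.004, 0, 0, -0.1014, -1], [0.536, -0.4067, 0.004, 0, 0, -0.1014, -1], [0.536, -0.4067, 0.004, 0, 0, -0.1014, -1], [0.536, -0.4067, 0.004, 0, 0, -0.1014, -1], [0.536, -0.4067, 0.004, 0, 0, -0.1014, -1], [0.536, -0.4067, 0.004, 0, 0, -0.1014, -1]],
  ],
)

```text
time_s: 7.6
ee_pos: [0.4481, 0.3655, 0.1551]
eef_rot: [-3.14, 0.001, 1.747]
force: [0.2, -1.2, -0.0]
grip_width: 0.0941
grip_force: 0.0
```

```bash
python3 - <<'E'
from station import ctrl,cams
from h import *
i=[cams.camera_info(n) for n in('scene','side','wrist')]
import cv2,numpy as np
for n,k in zip(('scene','side','wrist'),i):
    p,d=cams.camera(n);np.savez(f'{n}2.npz',p=p,d=d,**{a:np.array(v) for a,v in k.items()})
for n in('scene','side'):
    q,p=cloud(n+'2.npz');q=q.reshape(-1,3)
    s=(np.hypot(q[:,0]-.5425,q[:,1]+.132)<.036)&(q[:,2]>.069)&(q[:,2]<.085);P=q[s][:,:2].astype(np.float32)*1000
    print(n,'cup',len(P),circ(cv2.convexHull(P)[:,0]),cv2.minEnclosingCircle(P),np.median(q[s][:,2]))
E
python3 go.py 451 364.5 160 100 451 364.5 16 100
```

```text
scene cup 111 (np.float64(546.554484908859), np.float64(-133.44193864782733), np.float64(29.873191072721696)) ((546.3517456054688, -132.77920532226562), 30.693918228149414) 0.07249327810041328
side cup 178 (np.float64(543.1797000768561), np.float64(-132.3542288412915), np.float64(29.80294179363808)) ((543.5858764648438, -132.45314025878906), 30.49044418334961) 0.07474211393005031
t 7.75 tcp [449.3 363.6 155.8] yaw 99.9 w 94.4 gf 0.0 F [ 0.2 -0.3  0.3]
[451.0, 364.5, 160.0, 100.0] -> [ 0.6  1.8 -4.2] [-0.     0.    -0.002]
[451.0, 364.5, 16.0, 100.0] -> [  0.6   1.9 139.8] [-0.     0.    -0.002]
```

Converted, 139 mm / 750 = 0.1853, 120 mm / 750 = 0.16.

Emit:
arm_command(
  plan=[
    [[0.0007, 0.0013, 0.0533, 0, 0, 0, -1], [0.0007, 0.0013, 0.1067, 0, 0, 0, -1], [0.0007, 0.0013, 0.16, 0, 0, 0, -1], [0.0007, 0.0013, 0.1853, 0, 0, 0, -1], [0.0007, 0.0013, 0.1853, 0, 0, 0, -1], [0.0007, 0.0013, 0.1853, 0, 0, 0, 1], [0.0007, 0.0013, 0.1853, 0, 0, 0, 1], [0.0007, 0.0013, 0.1853, 0, 0, 0, 1], [0.0007, 0.0013, 0.1853, 0, 0, 0, 1], [0.0007, 0.0013, 0.1853, 0, 0, 0, 1], [0.0007, 0.0013, 0.1853, 0, 0, 0, 1], [0.0007, 0.0013, 0.1853, 0, 0, 0, 1]],
  ],
  squeeze=20,
)

```text
time_s: 8.95
ee_pos: [0.45, 0.3656, 0.0172]
eef_rot: [3.141, -0.0, 1.745]
force: [-1.2, -0.6, 4.0]
grip_width: 0.0518
grip_force: 20.0
```

```bash
python3 go.py 451 364.5 140 100 515.5 -330.5 140 82.2
```

```text
t 8.95 tcp [450.  365.6  17.2] yaw 100.0 w 51.8 gf 20.0 F [-1.2 -0.6  4. ]
[451.0, 364.5, 140.0, 100.0] -> [  -1.3    0.9 -122.8] [ 0. -0. -0.]
[515.5, -330.5, 140.0, 82.2] -> [-697.   -56.  -122.8] [ 0.   -0.    0.31]
```

Converted, -280 mm / 750 = -0.3733, -240 mm / 750 = -0.32, 0.15 rad / 6.2832 = 0.0239.

Emit:
arm_command(
  plan=[
    [[0, 0, -0.02, 0, 0, 0, 1], [0, 0, -0.06, 0, 0, 0, 1], [0, 0, -0.1133, 0, 0, 0, 1], [0, 0, -0.164, 0, 0, 0, 1], [-0.02, -0.0013, -0.164, 0, 0, 0.0032, 1], [-0.0533, -0.004, -0.164, 0, 0, 0.0064, 1], [-0.1067, -0.008, -0.164, 0, 0, 0.0095, 1], [-0.16, -0.0133, -0.164, 0, 0, 0.0127, 1], [-0.2133, -0.0173, -0.164, 0, 0, 0.0159, 1], [-0.2667, -0.0213, -0.164, 0, 0, 0.0191, 1], [-0.32, -0.0253, -0.164, 0, 0, 0.0223, 1], [-0.3733, -0.0293, -0.164, 0, 0, 0.0239, 1]],
  ],
)

```text
time_s: 10.15
ee_pos: [0.4762, 0.0841, 0.14]
eef_rot: [-3.141, 0.0, 1.594]
force: [0.1, 0.7, -0.8]
grip_width: 0.052
grip_force: 20.0
```

```bash
python3 go.py 515.5 -330.5 140 82.2
```

```text
t 10.15 tcp [476.2  84.1 140. ] yaw 91.3 w 52.0 gf 20.0 F [ 0.1  0.7 -0.8]
[515.5, -330.5, 140.0, 82.2] -> [-4.154e+02  2.980e+01  1.000e-01] [-0.     0.     0.159]
```

Converted, -416 mm / 750 = -0.5547, -280 mm / 750 = -0.3733, 0.14 rad / 6.2832 = 0.0223.

Emit:
arm_command(
  plan=[
    [[-0.0533, 0.004, 0, 0, 0, 0.0032, 1], [-0.1067, 0.008, 0, 0, 0, 0.0064, 1], [-0.16, 0.012, 0, 0, 0, 0.0095, 1], [-0.2133, 0.016, 0, 0, 0, 0.0127, 1], [-0.2667, 0.02, 0, 0, 0, 0.0159, 1], [-0.32, 0.024, 0, 0, 0, 0.0175, 1], [-0.3733, 0.028, 0, 0, 0, 0.0191, 1], [-0.4267, 0.032, 0, 0, 0, 0.0207, 1], [-0.48, 0.0347, 0, 0, 0, 0.0223, 1], [-0.5267, 0.0373, 0, 0, 0, 0.0239, 1], [-0.5547, 0.04, 0, 0, 0, 0.0255, 1], [-0.5547, 0.04, 0, 0, 0, 0.0255, 1]],
  ],
)

```text
time_s: 11.35
ee_pos: [0.5158, -0.3314, 0.1394]
eef_rot: [-3.141, -0.0, 1.432]
force: [0.6, 0.6, -0.5]
grip_width: 0.0524
grip_force: 20.0
```

```bash
python3 go.py 515.5 -330.5 25.2 82.2
```

```text
t 11.35 tcp [ 515.8 -331.4  139.4] yaw 82.0 w 52.4 gf 20.0 F [ 0.6  0.6 -0.5]
[515.5, -330.5, 25.2, 82.2] -> [  0.8  -0.3 114.2] [-0.001 -0.    -0.003]
```

Converted, 111 mm / 750 = 0.148, 110 mm / 750 = 0.1467.

Emit:
arm_command(
  plan=[
    [[0.0013, 0, 0.04, 0, 0, 0, 1], [0.0013, 0, 0.0867, 0, 0, 0, 1], [0.0013, 0, 0.12, 0, 0, 0, 1], [0.0013, 0, 0.1387, 0, 0, 0, 1], [0.0013, 0, 0.144, 0, 0, 0, 1], [0.0013, 0, 0.1467, 0, 0, 0, 1], [0.0013, 0, 0.148, 0, 0, 0, 1], [0.0013, 0, 0.148, 0, 0, 0, 1]],
  ],
)

```text
time_s: 12.15
ee_pos: [0.5172, -0.3284, 0.0299]
eef_rot: [3.14, 0.001, 1.435]
force: [0.2, 0.5, -0.8]
grip_width: 0.0516
grip_force: 20.0
```

```bash
python3 go.py 515.5 -330.5 25.2 82.2
```

```text
t 12.15 tcp [ 517.2 -328.4   29.9] yaw 82.2 w 51.6 gf 20.0 F [ 0.2  0.5 -0.8]
[515.5, -330.5, 25.2, 82.2] -> [-2.3 -1.4  4.7] [0.001 0.001 0.   ]
```

Converted, 5 mm / 750 = 0.0067, 4 mm / 750 = 0.0053.

Emit:
arm_command(
  plan=[
    [[-0.0013, -0.0013, 0.0013, 0, 0, 0, 1], [-0.0013, -0.0013, 0.0027, 0, 0, 0, 1], [-0.0013, -0.0013, 0.004, 0, 0, 0, 1], [-0.0013, -0.0013, 0.0053, 0, 0, 0, 1], [-0.0013, -0.0013, 0.0067, 0, 0, 0, 1], [-0.0013, -0.0013, 0.0067, 0, 0, 0, 1], [-0.0013, -0.0013, 0.0067, 0, 0, 0, 1]],
  ],
)

```text
time_s: 12.85
ee_pos: [0.5157, -0.3291, 0.0252]
eef_rot: [3.141, 0.0, 1.435]
force: [-6.6, 4.5, 12.2]
grip_width: 0.0522
grip_force: 20.0
```

```bash
python3 go.py 515.5 -330.5 25.2 82.2
```

```text
t 12.85 tcp [ 515.7 -329.1   25.2] yaw 82.2 w 52.2 gf 20.0 F [-6.6  4.5 12.2]
[515.5, -330.5, 25.2, 82.2] -> [-1.4 -0.   0. ] [0. 0. 0.]
```

Converted, -130 mm / 750 = -0.1733, -85 mm / 750 = -0.1133.

Emit:
arm_command(
  plan=[
    [[0, 0, -0.0007, 0, 0, 0, 0], [0, 0, -0.0007, 0, 0, 0, -0.5], [0, 0, -0.0007, 0, 0, 0, -1], [0, 0, -0.0007, 0, 0, 0, -1], [0, 0, -0.0007, 0, 0, 0, -1], [0, 0, -0.02, 0, 0, 0, -1], [0, 0, -0.06, 0, 0, 0, -1], [0, 0, -0.1133, 0, 0, 0, -1], [0, 0, -0.1733, 0, 0, 0, -1], [0, 0, -0.1733, 0, 0, 0, -1], [0, 0, -0.1733, 0, 0, 0, -1], [0, 0, -0.1733, 0, 0, 0, -1]],
  ],
)

```text
time_s: 14.05
ee_pos: [0.5152, -0.3287, 0.1531]
eef_rot: [-3.14, -0.001, 1.435]
force: [-0.0, -0.4, -0.7]
grip_width: 0.0939
grip_force: 0.0
```

```bash
python3 go.py 434 250 155 90
```

```text
t 14.05 tcp [ 515.2 -328.7  153.1] yaw 82.2 w 93.9 gf 0.0 F [-0.  -0.4 -0.7]
[434.0, 250.0, 155.0, 90.0] -> [ 562.4 -159.    -1.2] [-0.001 -0.001 -0.136]
```

Converted, 562 mm / 750 = 0.7493, -159 mm / 750 = -0.212, -0.136 rad / 6.2832 = -0.0216.

Emit:
arm_command(
  plan=[
    [[0.7493, -0.212, 0, 0, 0, -0.0216, -1], [0.7493, -0.212, 0, 0, 0, -0.0216, -1], [0.7493, -0.212, 0, 0, 0, -0.0216, -1], [0.7493, -0.212, 0, 0, 0, -0.0216, -1], [0.7493, -0.212, 0, 0, 0, -0.0216, -1], [0.7493, -0.212, 0, 0, 0, -0.0216, -1], [0.7493, -0.212, 0, 0, 0, -0.0216, -1], [0.7493, -0.212, 0, 0, 0, -0.0216, -1], [0.7493, -0.212, 0, 0, 0, -0.0216, -1], [0.7493, -0.212, 0, 0, 0, -0.0216, -1], [0.7493, -0.212, 0, 0, 0, -0.0216, -1], [0.7493, -0.212, 0, 0, 0, -0.0216, -1]],
  ],
)

```text
time_s: 15.25
ee_pos: [0.4329, 0.2518, 0.1529]
eef_rot: [-3.14, 0.001, 1.572]
force: [0.1, 0.6, -0.2]
grip_width: 0.094
grip_force: 0.0
```

Converted, 562 mm / 750 = 0.7493, -159 mm / 750 = -0.212, -0.136 rad / 6.2832 = -0.0216.

Emit:
arm_command(
  plan=[
    [[0.7493, -0.212, 0, 0, 0, -0.0216, -1], [0, 0, 0, 0, 0, 0, -1]],
  ],
)

```text
time_s: 15.45
ee_pos: [0.4281, 0.2618, 0.1525]
eef_rot: [-3.139, -0.001, 1.598]
force: [2.1, -2.1, 0.3]
grip_width: 0.094
grip_force: 0.0
```

```bash
python3 - <<'E'
from station import ctrl,cams
from h import *
for n in('scene','side'):
    k=cams.camera_info(n);p,d=cams.camera(n);np.savez(f'{n}3.npz',p=p,d=d,**{a:np.array(v) for a,v in k.items()})
    q,p=cloud(n+'3.npz');hsv=cv2.cvtColor(p,cv2.COLOR_BGR2HSV)
    s=(np.hypot(q[...,0]-.5155,q[...,1]+.330)<.045)&(q[...,2]>.057)&(q[...,2]<.072);P=q[s][:,:2].astype(np.float32)*1000
    print(n,'tin',len(P),cv2.minAreaRect(P),np.median(q[s][:,2]))
    s=(np.hypot(q[...,0]-.434,q[...,1]-.25)<.03)&(q[...,2]>.038)&(q[...,2]<.048);P=q[s][:,:2].astype(np.float32)*1000
    if len(P)>8: print('honey',len(P),circ(cv2.convexHull(P)[:,0]))
E
python3 go.py 434 250 155 90 434 250 13 90
```

```text
scene tin 210 ((520.28857421875, -328.8392639160156), (52.984989166259766, 53.25678634643555), 82.13517761230469) 0.060977064926182156
honey 136 (np.float64(435.37847242140555), np.float64(249.75460916252763), np.float64(21.045502003172555))
side tin 613 ((516.3408203125, -328.040283203125), (52.9630126953125, 53.86896514892578), 83.19458770751953) 0.0635366666053776
honey 154 (np.float64(433.0661091189249), np.float64(250.94748495029265), np.float64(21.12453030879047))
t 15.55 tcp [433.  249.2 152.5] yaw 90.0 w 93.6 gf 0.0 F [-0.7 -0.6  0.7]
[434.0, 250.0, 155.0, 90.0] -> [ 0.8  0.9 -2.5] [-0.002  0.002  0.   ]
[434.0, 250.0, 13.0, 90.0] -> [  1.    1.3 139.5] [-0.002  0.002  0.   ]
```

Converted, 139 mm / 750 = 0.1853, 138 mm / 750 = 0.184.

Emit:
arm_command(
  plan=[
    [[0.0007, 0.0013, 0.0533, 0, 0, 0, -1], [0.0007, 0.0013, 0.1067, 0, 0, 0, -1], [0.0007, 0.0013, 0.16, 0, 0, 0, -1], [0.0007, 0.0013, 0.184, 0, 0, 0, -1], [0.0007, 0.0013, 0.1853, 0, 0, 0, -1], [0.0007, 0.0013, 0.1853, 0, 0, 0, 1], [0.0007, 0.0013, 0.1853, 0, 0, 0, 1], [0.0007, 0.0013, 0.1853, 0, 0, 0, 1], [0.0007, 0.0013, 0.1853, 0, 0, 0, 1], [0.0007, 0.0013, 0.1853, 0, 0, 0, 1], [0.0007, 0.0013, 0.1853, 0, 0, 0, 1], [0.0007, 0.0013, 0.1853, 0, 0, 0, 1]],
  ],
  squeeze=15,
)

```text
time_s: 16.75
ee_pos: [0.4353, 0.2498, 0.015]
eef_rot: [-3.142, -0.0, 1.571]
force: [0.8, -0.6, 1.2]
grip_width: 0.0417
grip_force: 14.8
```

```bash
python3 go.py 434 250 160 90 515.5 -329 160 82.2
```

```text
t 16.75 tcp [435.3 249.8  15. ] yaw 90.0 w 41.7 gf 14.8 F [ 0.8 -0.6  1.2]
[434.0, 250.0, 160.0, 90.0] -> [   0.2   -1.3 -145. ] [-0. -0.  0.]
[515.5, -329.0, 160.0, 82.2] -> [-578.9   80.2 -145. ] [-0.     0.     0.136]
```

Converted, -255 mm / 750 = -0.34, -145 mm / 750 = -0.1933, 0.08 rad / 6.2832 = 0.0127.

Emit:
arm_command(
  plan=[
    [[0, 0, -0.02, 0, 0, 0, 1], [0, 0, -0.06, 0, 0, 0, 1], [0, 0, -0.1133, 0, 0, 0, 1], [0, 0, -0.1667, 0, 0, 0, 1], [0, 0, -0.1933, 0, 0, 0, 1], [-0.0267, 0.004, -0.1933, 0, 0, 0.0032, 1], [-0.0733, 0.0107, -0.1933, 0, 0, 0.0048, 1], [-0.1267, 0.0173, -0.1933, 0, 0, 0.0064, 1], [-0.18, 0.0253, -0.1933, 0, 0, 0.008, 1], [-0.2333, 0.032, -0.1933, 0, 0, 0.0095, 1], [-0.2867, 0.04, -0.1933, 0, 0, 0.0111, 1], [-0.34, 0.0467, -0.1933, 0, 0, 0.0127, 1]],
  ],
)

```text
time_s: 17.95
ee_pos: [0.4703, -0.0068, 0.16]
eef_rot: [3.141, 0.0, 1.49]
force: [0.6, 0.7, -0.7]
grip_width: 0.0418
grip_force: 15.0
```

```bash
python3 go.py 515.5 -329 160 82.2
```

```text
t 17.95 tcp [470.3  -6.8 160. ] yaw 85.4 w 41.8 gf 15.0 F [ 0.6  0.7 -0.7]
[515.5, -329.0, 160.0, 82.2] -> [-317.5   71.     0. ] [0.    0.    0.056]
```

Converted, -317 mm / 750 = -0.4227, -160 mm / 750 = -0.2133, 0.056 rad / 6.2832 = 0.0089.

Emit:
arm_command(
  plan=[
    [[-0.0533, 0.012, 0, 0, 0, 0.0032, 1], [-0.1067, 0.024, 0, 0, 0, 0.0048, 1], [-0.16, 0.036, 0, 0, 0, 0.0064, 1], [-0.2133, 0.048, 0, 0, 0, 0.008, 1], [-0.2667, 0.06, 0, 0, 0, 0.0089, 1], [-0.32, 0.072, 0, 0, 0, 0.0089, 1], [-0.3667, 0.0827, 0, 0, 0, 0.0089, 1], [-0.404, 0.0907, 0, 0, 0, 0.0089, 1], [-0.4227, 0.0947, 0, 0, 0, 0.0089, 1], [-0.4227, 0.0947, 0, 0, 0, 0.0089, 1], [-0.4227, 0.0947, 0, 0, 0, 0.0089, 1], [-0.4227, 0.0947, 0, 0, 0, 0.0089, 1]],
  ],
)

```text
time_s: 19.15
ee_pos: [0.5159, -0.3255, 0.1601]
eef_rot: [-3.142, -0.0, 1.436]
force: [-0.3, 0.4, -1.1]
grip_width: 0.0415
grip_force: 15.0
```

```bash
python3 - <<'E'
from station import ctrl,cams
from h import *
for n in('scene','side'):
    k=cams.camera_info(n);p,d=cams.camera(n);np.savez(f'{n}4.npz',p=p,d=d,**{a:np.array(v) for a,v in k.items()})
a=[np.load(n+'4.npz')['p'] for n in('scene','side')]
cv2.imwrite('pics/c4.png',cv2.resize(np.hstack([a[0][60:220,90:250],a[1][200:360,220:380]]),None,fx=2.5,fy=2.5))
E
python3 go.py 515.5 -329 73.5 82.2
```

```text
t 19.25 tcp [ 516.  -325.8  160.3] yaw 82.3 w 41.5 gf 15.0 F [-0.   0.4 -0.4]
[515.5, -329.0, 73.5, 82.2] -> [-3.2 -0.1 86.8] [0.    0.    0.001]
```

View pics/c4.png

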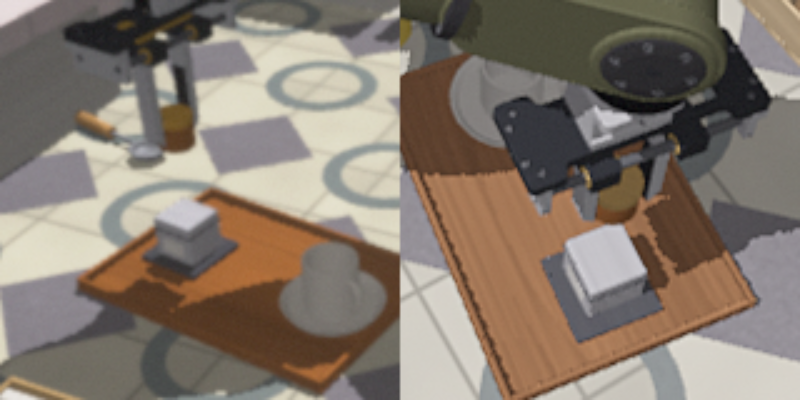

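The honey pot is held upright, and the tin sits near the middle of the slate. I lower the pot.

Emit:
arm_command(
  plan=[
    [[-0.0027, 0, 0.0333, 0, 0, 0, 1], [-0.004, 0, 0.0667, 0, 0, 0, 1], [-0.004, 0, 0.0933, 0, 0, 0, 1], [-0.004, 0, 0.1053, 0, 0, 0, 1], [-0.004, 0, 0.1093, 0, 0, 0, 1], [-0.004, 0, 0.1093, 0, 0, 0, 1], [-0.004, 0, 0.1093, 0, 0, 0, 1], [-0.004, 0, 0.1093, 0, 0, 0, 1]],
  ],
)

```text
time_s: 20.05
ee_pos: [0.5157, -0.33, 0.0789]
eef_rot: [3.14, 0.001, 1.435]
force: [-0.6, -0.4, -1.2]
grip_width: 0.0416
grip_force: 15.0
```

```bash
python3 go.py 515.5 -329 73 82.2;python3 go.py
```

```text
t 20.05 tcp [ 515.7 -330.    78.9] yaw 82.2 w 41.6 gf 15.0 F [-0.6 -0.4 -1.2]
[515.5, -329.0, 73.0, 82.2] -> [ 1.  -0.4  5.9] [0.001 0.001 0.   ]
t 20.05 tcp [ 515.7 -330.    78.9] yaw 82.2 w 41.6 gf 15.0 F [-0.6 -0.4 -1.2]
```

Converted, 6 mm / 750 = 0.008, 5.5 mm / 750 = 0.0073.

Emit:
arm_command(
  plan=[
    [[0.0007, 0, 0.002, 0, 0, 0, 1], [0.0007, 0, 0.004, 0, 0, 0, 1], [0.0007, 0, 0.0053, 0, 0, 0, 1], [0.0007, 0, 0.0067, 0, 0, 0, 1], [0.0007, 0, 0.0073, 0, 0, 0, 1], [0.0007, 0, 0.008, 0, 0, 0, 1], [0.0007, 0, 0.008, 0, 0, 0, 1]],
  ],
)

```text
time_s: 20.75
ee_pos: [0.5156, -0.3294, 0.073]
eef_rot: [3.141, 0.0, 1.435]
force: [-3.1, 2.7, 9.3]
grip_width: 0.0414
grip_force: 15.0
```

```bash
python3 go.py 515.5 -329 73 82.2
```

```text
t 20.75 tcp [ 515.6 -329.4   73. ] yaw 82.2 w 41.4 gf 15.0 F [-3.1  2.7  9.3]
[515.5, -329.0, 73.0, 82.2] -> [ 0.4 -0.1  0. ] [0. 0. 0.]
```

Contact made; release and rise.

Converted, -85 mm / 750 = -0.1133, -45 mm / 750 = -0.06.

Emit:
arm_command(
  plan=[
    [[0, 0, -0.0007, 0, 0, 0, 0], [0, 0, -0.0007, 0, 0, 0, -0.5], [0, 0, -0.0007, 0, 0, 0, -1], [0, 0, -0.0007, 0, 0, 0, -1], [0, 0, -0.0007, 0, 0, 0, -1], [0, 0, -0.0007, 0, 0, 0, -1], [0, 0, -0.02, 0, 0, 0, -1], [0, 0, -0.06, 0, 0, 0, -1], [0, 0, -0.1133, 0, 0, 0, -1], [0, 0, -0.1133, 0, 0, 0, -1], [0, 0, -0.1133, 0, 0, 0, -1]],
  ],
)

```text
time_s: 21.85
ee_pos: [0.5157, -0.3295, 0.1585]
eef_rot: [3.14, 0.001, 1.435]
force: [0.1, 0.0, -0.8]
grip_width: 0.094
grip_force: 0.0
```

```bash
python3 go.py 533 124.5 158 82
```

```text
t 21.85 tcp [ 515.7 -329.5  158.5] yaw 82.2 w 94.0 gf 0.0 F [ 0.1  0.  -0.8]
[533.0, 124.5, 158.0, 82.0] -> [ 4.522e+02 -4.440e+01 -1.000e-01] [0.002 0.001 0.004]
```

Converted, 452 mm / 750 = 0.6027, -44 mm / 750 = -0.0587.

Emit:
arm_command(
  plan=[
    [[0.04, -0.004, 0, 0, 0, 0, -1], [0.6027, -0.0587, 0, 0, 0, 0, -1], [0.6027, -0.0587, 0, 0, 0, 0, -1], [0.6027, -0.0587, 0, 0, 0, 0, -1], [0.6027, -0.0587, 0, 0, 0, 0, -1], [0.6027, -0.0587, 0, 0, 0, 0, -1], [0.6027, -0.0587, 0, 0, 0, 0, -1], [0.6027, -0.0587, 0, 0, 0, 0, -1], [0.6027, -0.0587, 0, 0, 0, 0, -1], [0.6027, -0.0587, 0, 0, 0, 0, -1], [0.6027, -0.0587, 0, 0, 0, 0, -1], [0.6027, -0.0587, 0, 0, 0, 0, -1]],
  ],
)

```text
time_s: 23.05
ee_pos: [0.5327, 0.1244, 0.1562]
eef_rot: [-3.14, 0.001, 1.436]
force: [0.1, -0.4, -1.1]
grip_width: 0.0944
grip_force: 0.0
```

```bash
python3 - <<'E'
from station import ctrl,cams
from h import *
for n in('scene','side'):
    k=cams.camera_info(n);p,d=cams.camera(n);np.savez(f'{n}5.npz',p=p,d=d,**{a:np.array(v) for a,v in k.items()})
    q,p=cloud(n+'5.npz')
    for nm,x,y,lo,hi,r in(('honey',.517,-.329,.096,.108,.035),('jar',.5336,.1244,.068,.078,.035),('cup',.544,-.132,.069,.085,.036)):
        s=(np.hypot(q[...,0]-x,q[...,1]-y)<r)&(q[...,2]>lo)&(q[...,2]<hi);P=q[s][:,:2].astype(np.float32)*1000
        if len(P)>8: print(n,nm,len(P),np.round(circ(cv2.convexHull(P)[:,0]),1),np.median(q[s][:,2]).round(4))
    s=(np.hypot(q[...,0]-.5155,q[...,1]+.330)<.045)&(q[...,2]>.057)&(q[...,2]<.068);P=q[s][:,:2].astype(np.float32)*1000
    print(cv2.minAreaRect(P))
E
python3 go.py 533 124.5 158 82 533 124.5 26 82
```

```text
scene honey 111 [ 519.7 -328.4   21.8] 0.0991
scene jar 195 [535.5 123.7  25.3] 0.0712
scene cup 107 [ 545.9 -133.7   30.1] 0.0723
((520.8326416015625, -329.0654602050781), (54.02280807495117, 50.96445846557617), 82.54263305664062)
side honey 333 [ 516.  -327.3   20.7] 0.1017
side jar 207 [532.5 124.6  25.9] 0.0735
side cup 178 [ 542.8 -132.1   29.8] 0.0748
((516.07763671875, -327.7369689941406), (53.3638916015625, 51.8950080871582), 82.5761489868164)
t 23.15 tcp [533.  123.4 156.5] yaw 82.1 w 93.9 gf 0.0 F [-0.8 -0.  -0. ]
[533.0, 124.5, 158.0, 82.0] -> [ 1.1 -0.1 -1.5] [-0.001  0.     0.003]
[533.0, 124.5, 26.0, 82.0] -> [  1.1  -0.  130.5] [-0.001  0.     0.003]
```

The honey pot sits within about 1 mm of the tin's centre. Now I grip the jar.

Converted, 130 mm / 750 = 0.1733, 129 mm / 750 = 0.172.

Emit:
arm_command(
  plan=[
    [[0.0007, 0, 0.0467, 0, 0, 0, -1], [0.0007, 0, 0.1, 0, 0, 0, -1], [0.0007, 0, 0.1467, 0, 0, 0, -1], [0.0007, 0, 0.172, 0, 0, 0, -1], [0.0007, 0, 0.1733, 0, 0, 0, -1], [0.0007, 0, 0.1733, 0, 0, 0, 1], [0.0007, 0, 0.1733, 0, 0, 0, 1], [0.0007, 0, 0.1733, 0, 0, 0, 1], [0.0007, 0, 0.1733, 0, 0, 0, 1], [0.0007, 0, 0.1733, 0, 0, 0, 1], [0.0007, 0, 0.1733, 0, 0, 0, 1], [0.0007, 0, 0.1733, 0, 0, 0, 1]],
  ],
  squeeze=20,
)

```text
time_s: 24.35
ee_pos: [0.5332, 0.1251, 0.0271]
eef_rot: [-3.142, -0.0, 1.435]
force: [-2.2, 0.5, 3.1]
grip_width: 0.0504
grip_force: 20.0
```

```bash
python3 go.py 533 124.5 150 82.2 527.5 -231.5 150 82.2
```

```text
t 24.35 tcp [533.2 125.1  27.1] yaw 82.2 w 50.4 gf 20.0 F [-2.2  0.5  3.1]
[533.0, 124.5, 150.0, 82.2] -> [-6.000e-01 -1.000e-01 -1.229e+02] [-0. -0.  0.]
[527.5, -231.5, 150.0, 82.2] -> [-354.    42.7 -122.9] [-0. -0.  0.]
```

Converted, -320 mm / 750 = -0.4267, -150 mm / 750 = -0.2.

Emit:
arm_command(
  plan=[
    [[0, 0, -0.02, 0, 0, 0, 1], [0, 0, -0.06, 0, 0, 0, 1], [0, 0, -0.1133, 0, 0, 0, 1], [0, 0, -0.164, 0, 0, 0, 1], [-0.0267, 0.0027, -0.164, 0, 0, 0, 1], [-0.08, 0.0093, -0.164, 0, 0, 0, 1], [-0.14, 0.0173, -0.164, 0, 0, 0, 1], [-0.2, 0.024, -0.164, 0, 0, 0, 1], [-0.26, 0.032, -0.164, 0, 0, 0, 1], [-0.32, 0.0387, -0.164, 0, 0, 0, 1], [-0.38, 0.0467, -0.164, 0, 0, 0, 1], [-0.4267, 0.052, -0.164, 0, 0, 0, 1]],
  ],
)

```text
time_s: 25.55
ee_pos: [0.528, -0.1998, 0.1509]
eef_rot: [3.141, 0.0, 1.434]
force: [0.1, 0.4, -3.2]
grip_width: 0.0501
grip_force: 20.0
```

```bash
python3 go.py 527.5 -231 29 82.2
```

```text
t 25.55 tcp [ 528.  -199.8  150.9] yaw 82.2 w 50.1 gf 20.0 F [ 0.1  0.4 -3.2]
[527.5, -231.0, 29.0, 82.2] -> [-30.9   3.7 121.9] [ 0.001  0.    -0.001]
```

Converted, 116 mm / 750 = 0.1547, 115 mm / 750 = 0.1533.

Emit:
arm_command(
  plan=[
    [[-0.02, 0.0027, 0, 0, 0, 0, 1], [-0.036, 0.004, 0, 0, 0, 0, 1], [-0.0427, 0.0053, 0, 0, 0, 0, 1], [-0.0427, 0.0053, 0.0133, 0, 0, 0, 1], [-0.0427, 0.0053, 0.0533, 0, 0, 0, 1], [-0.0427, 0.0053, 0.1, 0, 0, 0, 1], [-0.0427, 0.0053, 0.1333, 0, 0, 0, 1], [-0.0427, 0.0053, 0.1493, 0, 0, 0, 1], [-0.0427, 0.0053, 0.1533, 0, 0, 0, 1], [-0.0427, 0.0053, 0.1547, 0, 0, 0, 1], [-0.0427, 0.0053, 0.1547, 0, 0, 0, 1], [-0.0427, 0.0053, 0.1547, 0, 0, 0, 1]],
  ],
)

```text
time_s: 26.75
ee_pos: [0.5286, -0.2298, 0.0351]
eef_rot: [3.14, 0.001, 1.435]
force: [-1.1, 0.5, -1.9]
grip_width: 0.0502
grip_force: 20.0
```

```bash
python3 go.py 527.5 -231 29 82.2
```

```text
t 26.75 tcp [ 528.6 -229.8   35.1] yaw 82.2 w 50.2 gf 20.0 F [-1.1  0.5 -1.9]
[527.5, -231.0, 29.0, 82.2] -> [-1.4 -0.9  6.1] [0.002 0.001 0.   ]
```

Converted, 6.5 mm / 750 = 0.0087, 6 mm / 750 = 0.008.

Emit:
arm_command(
  plan=[
    [[-0.0013, -0.0013, 0.002, 0, 0, 0, 1], [-0.0013, -0.0013, 0.004, 0, 0, 0, 1], [-0.0013, -0.0013, 0.0053, 0, 0, 0, 1], [-0.0013, -0.0013, 0.0067, 0, 0, 0, 1], [-0.0013, -0.0013, 0.008, 0, 0, 0, 1], [-0.0013, -0.0013, 0.0087, 0, 0, 0, 1], [-0.0013, -0.0013, 0.0087, 0, 0, 0, 1]],
  ],
)

```text
time_s: 27.45
ee_pos: [0.527, -0.2306, 0.029]
eef_rot: [3.141, 0.0, 1.435]
force: [-10.2, 3.4, 18.2]
grip_width: 0.0505
grip_force: 20.0
```

```bash
python3 go.py 527.5 -231 29 82.2
```

```text
t 27.45 tcp [ 527.  -230.6   29. ] yaw 82.2 w 50.5 gf 20.0 F [-10.2   3.4  18.2]
[527.5, -231.0, 29.0, 82.2] -> [-0.3  0.6  0. ] [0. 0. 0.]
```

Converted, -160 mm / 750 = -0.2133, -130 mm / 750 = -0.1733.

Emit:
arm_command(
  plan=[
    [[0, 0, -0.0007, 0, 0, 0, 0], [0, 0, -0.0007, 0, 0, 0, -0.5], [0, 0, -0.0007, 0, 0, 0, -1], [0, 0, -0.0007, 0, 0, 0, -1], [0, 0, -0.0007, 0, 0, 0, -1], [0, 0, -0.0007, 0, 0, 0, -1], [0, 0, -0.02, 0, 0, 0, -1], [0, 0, -0.06, 0, 0, 0, -1], [0, 0, -0.1133, 0, 0, 0, -1], [0, 0, -0.1733, 0, 0, 0, -1], [0, 0, -0.2133, 0, 0, 0, -1]],
  ],
)

```text
time_s: 28.55
ee_pos: [0.5273, -0.2306, 0.1919]
eef_rot: [3.138, 0.001, 1.435]
force: [0.6, -0.1, -0.3]
grip_width: 0.0939
grip_force: 0.0
```

Converted, 330 mm / 750 = 0.44, 310 mm / 750 = 0.4133.

Emit:
arm_command(
  plan=[
    [[0.04, 0, 0, 0, 0, 0, -1], [0.0933, 0.0267, 0, 0, 0, 0, -1], [0.1467, 0.0533, 0, 0, 0, 0, -1], [0.2, 0.08, 0, 0, 0, 0, -1], [0.2533, 0.0933, 0, 0, 0, 0, -1], [0.3067, 0.0933, 0, 0, 0, 0, -1], [0.36, 0.08, 0, 0, 0, 0, -1], [0.4133, 0.08, 0, 0, 0, 0, -1], [0.44, 0.08, 0, 0, 0, 0, -1], [0.44, 0.08, 0, 0, 0, 0, -1], [0.44, 0.08, 0, 0, 0, 0, -1]],
  ],
)

```text
time_s: 29.65
ee_pos: [0.6311, 0.0882, 0.1882]
eef_rot: [3.141, 0.0, 1.435]
force: [-0.1, 0.1, 0.4]
grip_width: 0.0942
grip_force: 0.0
```

```bash
python3 go.py; python3 - <<'E'
from station import ctrl,cams
from h import *
for n in('scene','side'):
    k=cams.camera_info(n);p,d=cams.camera(n);np.savez(f'{n}6.npz',p=p,d=d,**{a:np.array(v) for a,v in k.items()})
    q,p=cloud(n+'6.npz')
    for nm,x,y,lo,hi,r in(('honey',.517,-.329,.096,.108,.035),('jar',.529,-.231,.070,.080,.035),('cup',.544,-.132,.069,.085,.036),('shaker',.548,.23,.08,.09,.025),('tumbler',.559,.354,.085,.094,.04)):
        s=(np.hypot(q[...,0]-x,q[...,1]-y)<r)&(q[...,2]>lo)&(q[...,2]<hi);P=q[s][:,:2].astype(np.float32)*1000
        if len(P)>8: print(n,nm,len(P),np.round(circ(cv2.convexHull(P)[:,0]),1),np.median(q[s][:,2]).round(4))
    s=(np.hypot(q[...,0]-.5155,q[...,1]+.330)<.045)&(q[...,2]>.057)&(q[...,2]<.068);P=q[s][:,:2].astype(np.float32)*1000
    print('tin',cv2.minAreaRect(P))
a=[np.load(n+'6.npz')['p'] for n in('scene','side')]
cv2.imwrite('pics/c6.png',np.hstack([cv2.resize(a[0][110:260,110:260],(400,400)),cv2.resize(a[1][170:370,190:390],(400,400))]))
E
```

```text
t 29.65 tcp [631.1  88.2 188.2] yaw 82.2 w 94.2 gf 0.0 F [-0.1  0.1  0.4]
scene honey 107 [ 519.1 -329.3   21.3] 0.099
scene jar 140 [ 530.5 -231.7   25.2] 0.0732
scene cup 111 [ 545.8 -133.5   30.3] 0.0721
scene shaker 70 [550.9 230.5  13. ] 0.0826
scene tumbler 134 [559.8 353.9  29.7] 0.0875
tin ((520.2584228515625, -328.0462646484375), (51.49604797363281, 50.4030876159668), 81.79058074951172)
side honey 331 [ 516.  -327.2   20.8] 0.1017
side jar 342 [ 526.3 -230.4   25. ] 0.0756
side cup 181 [ 543.2 -131.9   30. ] 0.0747
side shaker 67 [547.8 230.8  15. ] 0.0843
side tumbler 106 [558.1 354.7  29.8] 0.0891
tin ((516.0559692382812, -328.9296569824219), (51.284339904785156, 52.190303802490234), 81.768798828125)
```

View pics/c6.png

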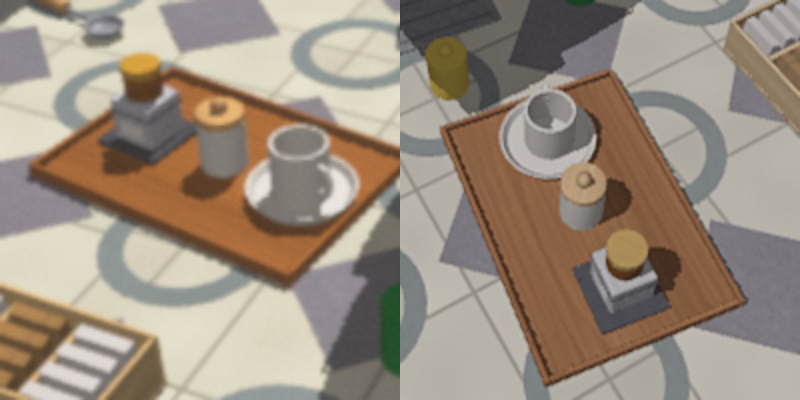

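Both views show the cup upright in the saucer, the honey on the tin on the slate, and the jar midway between them. All are within about 3 mm of target, and the shaker and tumbler have not moved.

```bash
python3 -c "
from station import ctrl
print(ctrl.hand_in())"
```

```text
the job is handed in; nothing more can be done
None
```

The tray is laid as asked and the job was handed in at about 30 s on the robot's clock; by camera every piece stands upright within about 3 mm of its target, and the shaker and tumbler stayed where they were.

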